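# Clamp a whetstone in its quick-release holder

### The job

Clamp the whetstone in its holder ready for sharpening: press the quick-release lever down and, keeping it pressed, slide the jaw carriage away from you until the stone is pushed square against the fixed stop, then let the lever come up so the rack catches. Then turn the knob clockwise until the stone is clamped hand-tight, but do not force it or the stone will crack; let go and leave everything else standing where it is.

Things in the scene. Friction and masses are not known exactly. Their poses are not given: they have to be found in the camera images.
- holder: Metal stone holder fixed to the worktop: flat aluminium bed 270 x 84 mm, top 14 mm high, with a channel of steel cross rods (rack, 5 mm pitch) along its middle. Origin: centre of the underside; z up; x runs along the bed towards the fixed stop at the end far from the robot.
- stop_face (a point): Middle of the rubber face of the fixed stop (upright bar across the bed's far end, 34 mm high); face looks along the holder's -x; 117 mm from the holder's origin, 24 mm above the worktop.
- stone: Loose two-layer grey whetstone, 62 x 150 x 26 mm, about 0.4 to 0.8 kg, lying across the bed between moving jaw and stop, a little askew and 7 to 20 mm short of the stop at first. Origin: centre of its underside; x is its 62 mm width (towards the stop), y its length, z up.
- jaw: Moving jaw, an aluminium bar 66 mm wide, 34 mm high at the top, with a rubber face, at the front of the carriage. Origin: below the middle of its rubber face, at worktop level; x as the holder's. It rides with the carriage and is driven out of it by the screw, 2.5 mm per radian of the knob, at most 12 mm.
- jaw_face (a point): Middle of the moving jaw's rubber face, 24 mm above the worktop.
- carriage (a joint): Carriage (with jaw, housing, knob, lever) along holder x, 0 to 0.075 m, growing towards the stop; jaw face at holder x = -0.005 + this + 0.0025 x knob angle. The rack locks it unless the lever is pressed; then it slides with 1 N friction, plus 3 to 8 N when pushing the stone. When the lever comes up the pawl drops between two rods, which may shift the carriage up to 4 mm.
- lever (a joint): Quick-release lever angle in rad: 0 up (sprung, pawl in the rack), stop at 0.34 fully down. The pawl is clear of the rods from about 0.23; slide with 0.27 or more. Pressing takes 2 N to start, about 7 N fully down. If the pawl lands on a rod the lever at first stays part-way (up to 0.22); tightening the knob then pushes the carriage back until the pawl clicks in.
- paddle (a point): Middle of the top of the steel lever's paddle, a ribbed plate 44 mm (along x) by 40 mm wide, on the robot side of the housing; about 42 mm above the worktop at rest, 12 mm lower when fully down. Free room above it. The pivot is 40 mm farther along holder x, 9 mm above the worktop.
- push_face (a point): Point on the flat rear face of the carriage's grey housing (56 mm wide, from 16 to 46 mm above the worktop, looking along the holder's -x), 38 mm above the worktop, 24 mm ahead of the paddle point. Closed fingertips pressing the paddle can push the carriage by this face.
- knob_top (a point): Centre of the top of the round black knob on the housing: 43 mm across its ribs, 22 mm high, top 76 mm and underside 54 mm above the worktop, vertical axis; housing top at 46 mm (52 mm round the stem). Jaws and stone are lower than 41 mm. Friction acts either way when the knob stands still, so compare torques only while turning or after equal turns.
- knob (a joint): Knob angle in rad, 0 to 4.8, at first 0 to 1.2, growing clockwise seen from above (tightens). It turns freely against 0.18 N m of friction, which also holds it where left (up to 72 N of clamping), and takes 0.0025 N m more per newton of clamping: hand-tight (about 60 N) is a rise of about 0.15 N m over free turning; a rise of 0.3 (120 N) cracks the stone. 60 N comes about 0.4 rad after contact.
- spice_box: Round whitish spice tin, 62 mm wide, 25 mm high, near the worktop's front edge; bystander. Origin: centre of its underside.
- timer: Round dark kitchen timer, 60 mm wide, 25 mm high, near the worktop's front edge; bystander. Origin: centre of its underside.
- teaspoon: Teaspoon with a black handle, 137 mm long, near the worktop's front edge; bystander. Origin: centre of its underside.

How it is judged (in metres and radians):
On the way, in this order (a step that is already met when the one before it is completed fails the run):
1. the quick-release lever is pressed down (value of joint lever above 0.2 rad), for 0.1 s.
2. with the lever held down, the carriage has slid the stone up to the stop (stone within 4 mm of the stop, jaw within 4 mm of the stone) (value of joint lever above 0.15 rad and x of stone in the frame of stop_face above -0.035 m and x of jaw_face in the frame of stone above -0.035 m), for 0.1 s.
3. the lever has come up and the pawl sits in the rack (value of joint lever below 0.05 rad), for 0.2 s.
4. the screw presses the jaw on the stone with more than 30 N (contact force between jaw and stone above 30 N), for 0.2 s.
At the end, for the whole second after the job is handed in: The stone lies flat on the bed, square (0.03 rad) and against the stop (within 2 mm), clamped by the moving jaw with 30 to 100 N; the lever is up with its pawl in the rack and everything is at rest (contact force between jaw and stone between 30 and 100 N and value of joint lever below 0.05 rad and x of stone in the frame of stop_face above -0.033 m and z of stone in the frame of holder below 0.017 m and angle between the x axis of stone and the x axis of holder, either way round below 0.03 rad and linear speed of stone below 0.01 m/s); the robot touches nothing.
It fails at once if the stone is clamped or rammed with more than 120 N and cracks (contact force between jaw and stone above 120 N).
It fails at once if a bystander is moved by more than 20 mm (distance of any of spice_box, timer, teaspoon from where it was at the start of the episode above 0.02 m).
It also fails if it takes over 58 s, if anything falls off the work surface, if the arm or the gripper's body presses on something with over 40 N, if the wrist force passes 120 N, or if a joint passes its speed limit or range.

### The arm

A 7-joint arm with a two-finger parallel gripper is mounted at the origin on a cart in front of the work surface, level with it; the furniture and walls round the work are solid. World frame = base frame: x ahead of the robot, y to its left, z up, the work surface at z = 0. Lengths are in mm, angles in rad, forces in N, time in s.
With the tool pointing down it reaches from about 425 to 875 mm from the base axis. Payload 8.4 kg.
Tool frame: the origin (TCP) lies where the fingers leave the gripper's body, on its centre line; the fingertips stand 73 mm ahead of it and the grasp point (between the pads) lies 54 mm ahead of it; z points along the fingers, y is the line along which they close (so a half turn about z gives the same grasp; the last joint's range is limited). The gripper opens to 85 mm and grips with 20 to 120 N. Pads are 22 mm wide; open, the fingers measure 114 mm over their backs; the gripper's body (76 mm by 85 mm) begins 54 mm behind the grasp point. The pads swing forward as they close: fully open they stand 13 mm farther back than shut.
Start: joints at [-1.365, 0.333, 0.04, 1.465, -0.013, 1.343, -0.059], TCP at [195.069, 620.013, 303.908] pointing down, gripper open.
Joint ranges: [-2.58, 2.58], [-0.38, 2.09], [-1.3, 1.39], [0.25, 2.4], [-1.5, 4.64], [0.08, 2.09], [-2.65, 2.65]. Speed limits (rad/s): [2.22, 2.22, 2.79, 2.79, 3.14, 3.14, 3.14].

### API

Orientations are given as [roll, pitch, yaw] about the fixed x, y, z axes, in that order (R = Rz(yaw) Ry(pitch) Rx(roll)).
In Python, from workcell import read_state, eyes, ticket gives the robot as it stands.
- The arm moves only by the shell command python3 -m pendant 'ROWS' [FORCE]. ROWS is JSON, a list of rows, each a list of 7 numbers: the finger opening in mm, from 0 to 85.4, then the shift along the tool's x, y, z in units of 60 mm (1.0 is 60 mm), then the turn, a rotation vector about the tool's x, y, z in units of 6 degrees (1.0 is 6 degrees). A call has 1 to 20 rows; each row shifts and turns the commanded pose from where the row before left it, along the tool's axes as they then stand; what a row does not reach is not made up. A row lasts 1/8 s, in which the tool goes at most 62.5 mm and 10.7 degrees, less where a joint would pass 70% of its speed; a pose out of reach is approached as far as the arm can. A call is refused whole if a number of a shift passes 1 or a number of a turn 1, either way. A call with a gripper value outside its range is refused whole. The fingers move at their own pace and stop on an object; FORCE is the grip in N (left out, the last holds). Time passes only in rows, so rows that do not move let the fingers close. It gives the time, the measured TCP pose, the force, the opening and the grip force at its end, in the units of the state.
- read_state(): the state, without advancing time (a new reading comes with each control period).
- eyes.grab_frame(name): name is "side" or "top" or "wrist"; returns a dict with "image" (384x512x3 uint8, blue, green, red), "range_z" (384x512 float32, mm along the optical axis (not along the pixel's ray), 0 where there is no reading), "fx", "fy", "cx", "cy" (pixels), "R" (3x3) and "t" (3): a world point X has camera coordinates R X + t; the wrist camera has in their place "hand_eye" (4x4, takes a point from camera to tool coordinates, whose origin is the TCP and whose axes are the flange's). Camera axes: x right, y down, z forward; pixel columns grow to the right and rows downward; lengths in mm; the calibration is good to about 2 mm. The wrist camera is an equidistant fisheye: a pixel r from the principal point sees the ray r / f radians off the axis. A picture is of the moment at which its call begins: read the wrist's pose just before it.
- ticket.close_job(): hands the job in; it is judged then, once.
The state is a dict: "time_s": time; "qpos": joint angles; "joint_velocities": joint speeds; "tau": joint torques, N m; "position": TCP position; "eef_rot": TCP orientation; "wrist_force": force on the tool from outside, world axes, zero at the start; "ft_torque": the same for the moment, N m; "gripper_width": finger opening in mm; "grip_force": force on a finger pad.
Only numpy, scipy, OpenCV 4.12 (cv2) and the standard library are available. Lean on these libraries where they do the work, as an engineer would, in place of code of your own. Each camera call takes 0.05 s, during which the arm holds its last target. There are 200 camera calls.

## Working session

There is one attempt and no reset: what is moved stays moved. The work goes in short steps, Python scripts to look and compute and a shell command to move; the robot and the scene stay as the last step left them, time stands still between calls to the robot, and variables do not carry over. Pictures are saved under pics/ and viewed, at most 10 in all, crops included, and the job is handed in when it is done.

```bash
mkdir -p pics; ls
cat > h.py <<'E'
import numpy as np,cv2
from workcell import read_state,eyes,ticket
from scipy.spatial.transform import Rotation as Ro
def cloud(f):
    z=f["range_z"].astype(float);v,u=np.indices(z.shape)
    c=np.stack([(u-f["cx"])/f["fx"]*z,(v-f["cy"])/f["fy"]*z,z],-1)
    return (c-np.array(f["t"]))@np.array(f["R"])
E
python3 - <<'E'
from h import *
s=read_state();print({k:np.round(v,3) for k,v in s.items()})
for n in("side","top"):
    f=eyes.grab_frame(n);cv2.imwrite(f"pics/{n}0.png",f["image"]);np.savez(f"{n}0.npz",**f)
    print(n,f["fx"],np.round(-np.array(f["R"]).T@f["t"]),np.round(f["R"],2).tolist())
E
```

```text
pics
{'time_s': np.float64(0.0), 'qpos': array([-1.365,  0.334,  0.04 ,  1.466, -0.013,  1.343, -0.058]), 'joint_velocities': array([ 0.001,  0.   , -0.001,  0.   , -0.   , -0.001, -0.001]), 'tau': array([-0.0000e+00, -6.5856e+01,  1.3660e+00, -4.0556e+01,  1.7000e-02,
        1.3000e-02, -0.0000e+00]), 'position': array([194.982, 619.724, 303.016]), 'eef_rot': array([-3.14 ,  0.   ,  2.837]), 'wrist_force': array([-0.706, -0.472, -0.09 ]), 'ft_torque': array([0.01 , 0.006, 0.076]), 'grip_force': np.float64(0.0), 'gripper_width': np.float64(85.236)}
side 360.39015802045657 [  -64. -1069.   694.] [[0.87, -0.5, 0.0], [-0.23, -0.4, -0.89], [0.44, 0.77, -0.46]]
top 472.6460312327713 [ 307.  -11. 1500.] [[-0.01, -1.0, 0.01], [-0.98, 0.0, -0.17], [0.17, -0.01, -0.98]]
```

View pics/side0.png

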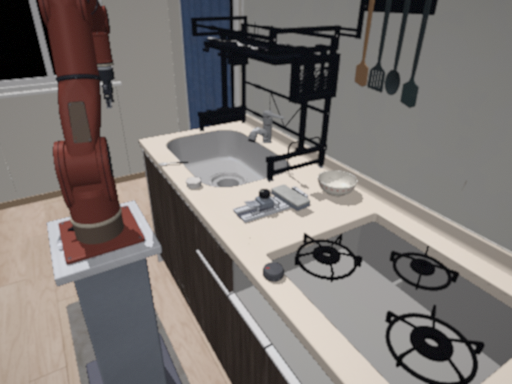

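View pics/top0.png

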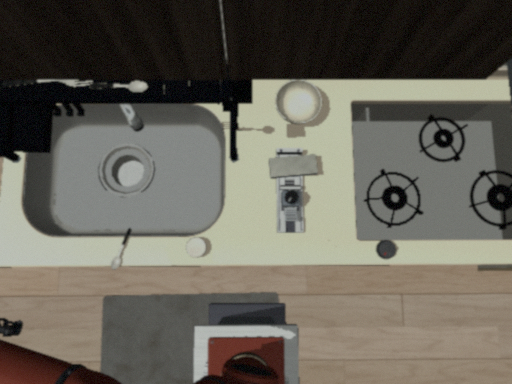

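The side view shows the holder at about (265,203) with the knob at (264,195). In the top view the holder spans about (276–305, 150–232), the knob is at (291,197) and the stone at (293,166). The tin is at (197,246), the timer at (386,249) and the spoon at (121,248), all clear of the holder.

Run:
```python
from h import *
f=np.load("top0.npz");P=cloud(f);im=f["image"]
c=im[140:240,240:345];cv2.imwrite("pics/topc.png",cv2.resize(c,None,fx=6,fy=6,interpolation=cv2.INTER_CUBIC)[:600,:630])
W=P[140:240,265:325].reshape(-1,3)
print("table z",np.median(P[200:230,320:345,2]))
for lo,hi in((8,19),(20,32),(33,50),(60,90)):
    m=W[(W[:,2]>lo)&(W[:,2]<hi)]
    print(lo,hi,len(m),m.mean(0).round(1),m.min(0).round(),m.max(0).round())
    r=cv2.minAreaRect(m[:,:2].astype(np.float32));print(r)
f=np.load("side0.npz");P=cloud(f);W=P[180:225,225:320].reshape(-1,3)
print('side')
for lo,hi in((8,19),(30,43),(44,53),(62,75),(75,90)):
    m=W[(W[:,2]>lo)&(W[:,2]<hi)&(W[:,0]>450)&(W[:,0]<800)]
    if len(m):print(lo,hi,len(m),m.mean(0).round(1),m.min(0).round(),m.max(0).round())
```

```text
table z -1.299882988411408
8 19 762 [ 531.9 -141.2   13.1] [ 411. -225.    8.] [733. -69.  19.]
((575.5076293945312, -144.32876586914062), (150.27001953125, 316.2679138183594), 83.57209777832031)
20 32 250 [ 613.  -142.4   28. ] [ 435. -227.   20.] [701. -77.  32.]
((575.4303588867188, -159.7969207763672), (265.4001159667969, 145.62515258789062), 8.251276969909668)
33 50 1250 [ 611.7 -149.6   39.5] [ 467. -229.   33.] [700. -76.  50.]
((585.292724609375, -157.93389892578125), (236.50804138183594, 149.98892211914062), 4.9118170738220215)
60 90 147 [ 535.4 -141.9   73.6] [ 515. -162.   60.] [ 557. -122.   83.]
((535.7877197265625, -142.08697509765625), (39.65434265136719, 39.722900390625), 19.518478393554688)
side
8 19 355 [ 527.1 -156.5   14.4] [ 450. -227.    8.] [672.  26.  19.]
30 43 565 [ 623.6 -156.2   38.8] [ 465. -228.   30.] [783. -76.  43.]
44 53 129 [ 530.  -148.4   46.7] [ 461. -220.   44.] [ 781. -105.   53.]
62 75 38 [ 527.8 -149.5   69. ] [ 514. -162.   63.] [ 551. -122.   75.]
75 90 56 [ 534.3 -140.8   77.4] [ 517. -162.   75.] [ 554. -118.   81.]
```

View pics/topc.png

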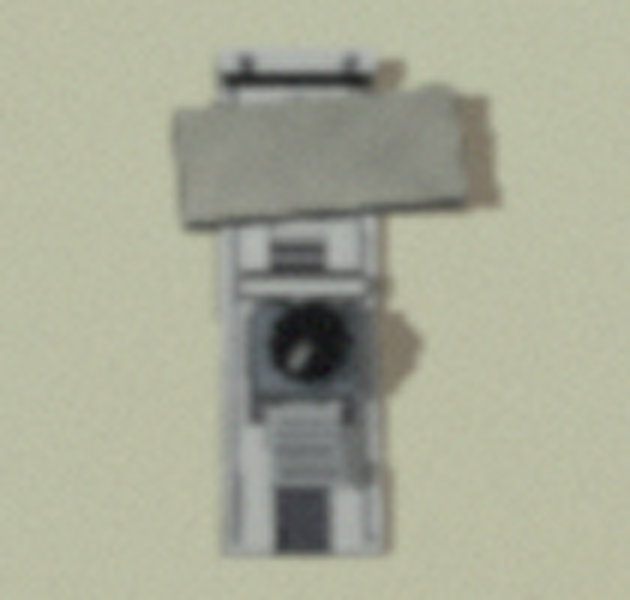

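The crop shows the knob at (312,342), the paddle at (305,445), the jaw bar at (300,285), the askew stone at (322,157) and the stop at (297,75). The holder lies almost along world +x. Next I check the rack clearance, then move.

```bash
python3 - <<'E'
from h import *
P=np.concatenate([cloud(np.load(n)).reshape(-1,3) for n in("top0.npz","side0.npz")])
for y0 in range(-300,700,100):
    m=P[(P[:,1]>y0)&(P[:,1]<y0+100)&(P[:,2]>110)&(P[:,0]>300)&(P[:,2]<1200)]
    if len(m): print(y0,len(m),np.percentile(m[:,0],[1,50]).round(),np.percentile(m[:,2],[2,50,98]).round())
E
python3 -m pendant '[[80,0,0,0,0,0,1],[80,0,0,0,0,0,1],[80,0,0,0,0,0,1],[80,0,0,0,0,0,1],[80,0,0,0,0,0,1],[80,0,0,0,0,0,1],[80,0,0,0,0,0,1],[80,0,0,0,0,0,1],[80,0,0,0,0,0,1],[80,0,0,0,0,0,1],[80,0,0,0,0,0,1],[80,0,0,0,0,0,1],[80,0,0,0,0,0,0.1]]'
```

```text
-300 10602 [588. 590.] [ 149.  892. 1043.]
-200 10133 [588. 590.] [ 153.  904. 1043.]
-100 10215 [588. 590.] [ 161.  903. 1043.]
0 12480 [588. 591.] [ 141.  852. 1042.]
100 9119 [588. 590.] [ 174.  926. 1043.]
200 7545 [588. 590.] [ 216.  913. 1040.]
300 3286 [589. 717.] [128. 497. 916.]
400 2740 [661. 728.] [138. 489. 645.]
500 1387 [659. 969.] [142. 489. 652.]
600 1250 [662. 969.] [111. 397. 650.]
time_s: 1.72
position: [195.0, 619.9, 303.4]
eef_rot: [-3.141, 0.001, 1.57]
wrist_force: [0.4, -0.5, 0.4]
gripper_width: 80.0
grip_force: 0.0
```

```bash
python3 -m pendant '[[0,-0.9,0.8,0,0,0,0],[0,-0.9,0.8,0,0,0,0],[0,-0.9,0.8,0,0,0,0],[0,-0.9,0.8,0,0,0,0],[0,-0.9,0.8,0,0,0,0],[0,-0.9,0.8,0,0,0,0],[0,-0.9,0,0,0,0,0],[0,-0.9,0,0,0,0,0],[0,-0.9,0,0,0,0,0],[0,-0.9,0,0,0,0,0],[0,-0.9,0,0,0,0,0],[0,-0.9,0,0,0,0,0],[0,-0.9,0,0,0,0,0],[0,-0.9,0,0,0,0,0],[0,0,0,0,0,0,0],[0,0,0,0,0,0,0]]'
python3 - <<'E'
from h import *
s=read_state();f=eyes.grab_frame("wrist");cv2.imwrite("pics/w1.png",f["image"]);np.savez("w1.npz",pos=s["position"],rot=s["eef_rot"],**f)
print(s["position"],s["eef_rot"],s["qpos"].round(2) if hasattr(s["qpos"],'round') else s["qpos"]);print(f["fx"],f["cx"],f["cy"],np.round(f["hand_eye"],3))
E
```

```text
time_s: 3.72
position: [443.3, -92.1, 303.9]
eef_rot: [3.142, -0.0, 1.571]
wrist_force: [0.4, 0.0, -0.3]
gripper_width: 0.1
grip_force: 0.0
[443.33541851 -92.09130139 303.90905461] [ 3.14156945e+00 -4.13387019e-04  1.57095858e+00] [-0.79 -0.17  0.83  1.95  0.13  1.31 -0.01]
297.3186396354542 258.75555761263354 188.6115199390648 [[ 2.0000e-03 -9.4600e-01 -3.2300e-01  8.2395e+01]
 [ 1.0000e+00  1.0000e-03  2.0000e-03  8.4900e-01]
 [-1.0000e-03 -3.2300e-01  9.4600e-01 -7.0507e+01]
 [ 0.0000e+00  0.0000e+00  0.0000e+00  1.0000e+00]]
```

View pics/w1.png

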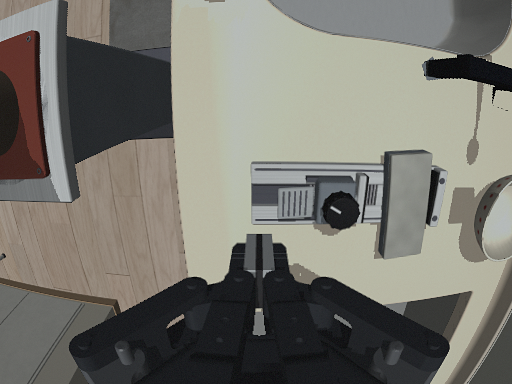

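The wrist view shows the bed from (251,193) to (440,197), the paddle at (296,202), the knob at (341,210), the jaw at (363,197) and the stone at (407,203).

```bash
cat >> h.py <<'E'
def wcloud(d):
    z=d["range_z"].astype(float);v,u=np.indices(z.shape);a=(u-d["cx"])/d["fx"];b=(v-d["cy"])/d["fy"]
    r=np.hypot(a,b)+1e-9;k=np.tan(np.minimum(r,1.5))/r
    c=np.stack([a*k*z,b*k*z,z],-1);H=np.array(d["hand_eye"])
    return (c@H[:3,:3].T+H[:3,3])@Ro.from_euler('xyz',d["rot"]).as_matrix().T+d["pos"]
def wsnap(name):
    s=read_state();f=eyes.grab_frame("wrist");cv2.imwrite(f"pics/{name}.png",f["image"])
    d=dict(f,pos=s["position"],rot=s["eef_rot"]);return d,wcloud(d)
E
python3 - <<'E'
from h import *
d=np.load("w1.npz");P=wcloud(d)
for n,(u,v) in dict(table=(300,140),bedNL=(252,163),bedNR=(252,222),bedFL=(383,165),padl=(296,202),padfar=(313,202),padnear=(281,202),hous=(319,185),jawtop=(363,190),jawL=(363,176),jawR=(361,222),stoneNL=(386,155),stoneNR=(385,256),stoneFL=(428,153),stopL=(442,172),stopR=(435,222)).items():
    print(n,P[v,u].round(1))
W=P[150:260,245:450].reshape(-1,3)
m=W[(W[:,2]>68)&(W[:,2]<82)];print("knob",len(m),m.mean(0),cv2.minEnclosingCircle(m[:,:2].astype(np.float32)))
for z in(14,16,18):pass
m=W[(W[:,2]>8)&(W[:,2]<18)&(W[:,0]>430)&(W[:,0]<620)]
for s in(-1,1):
    pts=[]
    for x in np.arange(425,520,8):
        q=m[(m[:,0]>x)&(m[:,0]<x+8)]
        if len(q)>4: pts.append((x+4,(q[:,1]*s).max()*s))
    pts=np.array(pts);print(s,np.polyfit(pts[:,0]-480,pts[:,1],1),pts.round(1).tolist())
m=W[(W[:,2]>34)&(W[:,2]<48)&(W[:,0]>590)&(W[:,0]<680)];print("stone",cv2.minAreaRect(m[:,:2].astype(np.float32)),m[:,2].mean())
E
```

```text
table [497.3 -71.3   1.7]
bedNL [436.3 -98.9  13.8]
bedNR [ 435.9 -180.    13.6]
bedFL [610.6 -99.8  11.9]
padl [ 489.5 -139.3   43.9]
padfar [ 516.7 -151.9   11.9]
padnear [ 471.2 -138.4   46.2]
hous [ 516.1 -117.6   44.3]
jawtop [ 576.1 -126.9   35.4]
jawL [ 574.9 -109.3   32.9]
jawR [ 579.8 -172.2   33.7]
stoneNL [607.3 -83.2  25. ]
stoneNR [ 622.4 -223.3   40.8]
stoneFL [662.4 -75.1  39.8]
stopL [ 693.3 -101.    35.8]
stopR [ 699.1 -176.    34.9]
knob 969 [ 537.65827831 -139.29056393   76.13732973] ((539.1751708984375, -141.4355010986328), 21.78476333618164)
-1 [-6.99848432e-03 -1.83083826e+02] [[437.0, -182.7], [445.0, -183.1], [453.0, -182.9], [461.0, -183.0], [469.0, -182.7], [477.0, -183.1], [485.0, -182.8], [493.0, -183.4], [501.0, -183.5], [509.0, -183.4], [517.0, -183.2]]
1 [ 1.26091700e-03 -9.86585006e+01] [[437.0, -98.7], [445.0, -98.6], [453.0, -98.6], [461.0, -98.7], [469.0, -98.7], [477.0, -98.8], [485.0, -98.8], [493.0, -98.8], [501.0, -98.6], [509.0, -98.5], [517.0, -98.5]]
stone ((643.7115478515625, -151.55018615722656), (62.924476623535156, 150.1763916015625), 4.861177444458008) 40.72577630533168
```

```bash
python3 -m pendant '[[0,-0.82,0.68,0,0,0,0],[0,0,0,0.9,0,0,0],[0,0,0,0.9,0,0,0],[0,0,0,0.9,0,0,0],[0,0,0,0.1,0,0,0],[0,0,0,0,0,0,0],[0,0,0,0,0,0,0]]'
python3 - <<'E'
from h import *
s=read_state();print(s["position"],s["wrist_force"])
f=eyes.grab_frame("side");c=f["image"][150:240,200:330];cv2.imwrite("pics/s1.png",cv2.resize(c,None,fx=6,fy=6,interpolation=cv2.INTER_CUBIC))
E
```

```text
time_s: 4.65
position: [484.6, -140.6, 138.0]
eef_rot: [3.138, -0.001, 1.57]
wrist_force: [-0.7, -0.2, -0.3]
gripper_width: 0.0
grip_force: 0.0
[ 484.62959765 -140.60865645  138.02245947] [-0.74605437 -0.24805898 -0.27560051]
```

View pics/s1.png

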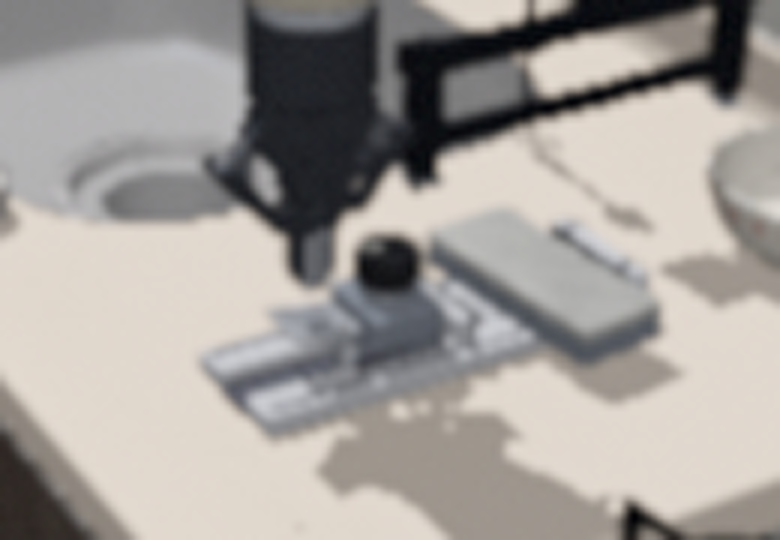

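The crop shows the closed fingertips at (315,280), above the paddle at (305,320) and behind the housing and the knob at (388,262). The linkage is well above the knob.

```bash
python3 -m pendant '[[0,0,0,0.3,0,0,0],[0,0,0,0.1,0,0,0],[0,0,0,0.05,0,0,0],[0,0,0,0,0,0,0],[0,0,0,0,0,0,0]]'; python3 -m pendant '[[0,0,0,0.05,0,0,0],[0,0,0,0.05,0,0,0],[0,0,0,0,0,0,0]]';python3 -m pendant '[[0,0,0,0.03,0,0,0],[0,0,0,0,0,0,0]]'
```

```text
time_s: 5.32
position: [483.3, -140.9, 109.1]
eef_rot: [3.141, 0.0, 1.57]
wrist_force: [-1.1, 0.5, 2.2]
gripper_width: 0.1
grip_force: 1.3
time_s: 5.7
position: [483.8, -140.8, 103.1]
eef_rot: [3.14, 0.0, 1.57]
wrist_force: [0.3, -0.2, 3.6]
gripper_width: -0.1
grip_force: 1.9
time_s: 5.95
position: [483.5, -140.9, 101.2]
eef_rot: [3.141, 0.0, 1.57]
wrist_force: [0.2, -0.7, 3.8]
gripper_width: -0.1
grip_force: 2.0
```

```bash
python3 -m pendant '[[0,0,0,0.05,0,0,0],[0,0,0,0,0,0,0]]';python3 -m pendant '[[0,0,0,0.04,0,0,0],[0,0,0,0,0,0,0]]';python3 -m pendant '[[0,0,0,0.04,0,0,0],[0,0,0,0,0,0,0]]'
```

```text
time_s: 6.2
position: [484.7, -140.9, 99.3]
eef_rot: [3.139, 0.0, 1.57]
wrist_force: [-0.6, 0.1, 13.9]
gripper_width: -0.1
grip_force: 7.4
time_s: 6.45
position: [486.7, -141.1, 98.5]
eef_rot: [3.135, -0.0, 1.57]
wrist_force: [-0.3, 2.4, 30.7]
gripper_width: -0.1
grip_force: 14.8
time_s: 6.7
position: [488.7, -141.1, 97.7]
eef_rot: [3.131, -0.001, 1.57]
wrist_force: [-0.7, 4.6, 45.5]
gripper_width: -0.3
grip_force: 22.3
```

```bash
python3 -m pendant '[[0,0,0,-0.05,0,0,0],[0,0,0,0,0,0,0]]';python3 -m pendant '[[0,0,0.1,0,0,0,0],[0,0,0.1,0,0,0,0],[0,0,0,0,0,0,0]]';python3 -m pendant '[[0,0,0.1,0,0,0,0],[0,0,0.1,0,0,0,0],[0,0,0,0,0,0,0]]'
```

```text
time_s: 6.95
position: [486.2, -141.0, 98.7]
eef_rot: [3.135, -0.0, 1.57]
wrist_force: [0.6, 2.4, 25.4]
gripper_width: 0.2
grip_force: 12.5
time_s: 7.32
position: [498.6, -141.0, 98.7]
eef_rot: [3.135, 0.0, 1.57]
wrist_force: [0.1, 2.1, 24.4]
gripper_width: 0.2
grip_force: 12.1
time_s: 7.7
position: [510.1, -141.1, 98.7]
eef_rot: [3.136, -0.0, 1.57]
wrist_force: [-0.8, 1.8, 25.8]
gripper_width: -0.1
grip_force: 12.8
```

```bash
python3 -m pendant '[[0,0,0.1,0,0,0,0],[0,0,0.1,0,0,0,0],[0,0,0,0,0,0,0]]'; python3 -m pendant '[[0,0,0.06,0,0,0,0],[0,0,0.06,0,0,0,0],[0,0,0,0,0,0,0]]'
python3 - <<'E'
from h import *
d,P=wsnap("w2")
W=P[100:300,200:480].reshape(-1,3)
m=W[(W[:,2]>68)&(W[:,2]<82)&(abs(W[:,1]+141)<25)&(W[:,0]>525)];print("knob",len(m),m.mean(0),cv2.minEnclosingCircle(m[:,:2].astype(np.float32)) if len(m) else 0)
m=W[(W[:,2]>36)&(W[:,2]<48)&(W[:,0]>610)&(W[:,0]<690)];print("stone",cv2.minAreaRect(m[:,:2].astype(np.float32)))
E
```

```text
time_s: 8.07
position: [520.4, -141.2, 98.4]
eef_rot: [3.14, -0.001, 1.569]
wrist_force: [-8.6, 2.1, 33.6]
gripper_width: -0.2
grip_force: 17.0
time_s: 8.45
position: [522.0, -141.5, 97.5]
eef_rot: [-3.132, -0.004, 1.568]
wrist_force: [-33.2, 5.6, 55.8]
gripper_width: 0.1
grip_force: 30.9
knob 4743 [ 566.2040248  -129.97260541   75.51364964] ((563.90869140625, -136.56170654296875), 39.2042121887207)
stone ((637.3626708984375, -137.260009765625), (47.05652618408203, 117.12761688232422), 18.698123931884766)
```

View pics/w2.png

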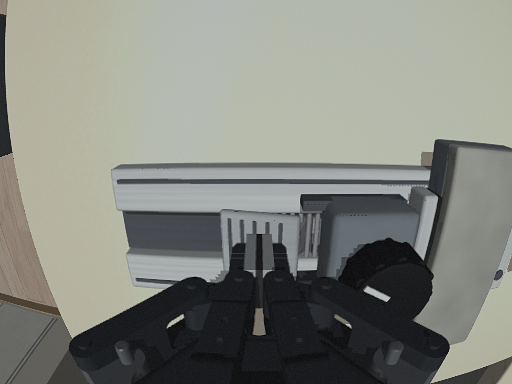

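The wrist view shows the jaw at (425,215) up against the stone at (470,240). The fingertips at (262,238) are pressing the middle of the paddle. I check the stone and stop from the top camera.

Run:
```python
from h import *
f=eyes.grab_frame("top");P=cloud(f);np.savez("top1.npz",**f)
c=f["image"][140:215,250:345];a=cv2.resize(c,None,fx=6,fy=6,interpolation=cv2.INTER_CUBIC);cv2.imwrite("pics/t2.png",a)
for n in("top0.npz","top1.npz"):
    W=cloud(np.load(n))[140:240,265:325].reshape(-1,3)
    m=W[(W[:,2]>33)&(W[:,2]<48)&(W[:,0]>600)&(W[:,0]<690)];m=m[abs(m[:,1]+190)<30] 
    print(n,np.percentile(m[:,0],[2,98]))
    W2=W[(W[:,2]>33)&(W[:,2]<48)&(abs(W[:,1]+88)<8)];print(np.percentile(W2[:,0],[2,98]))
```

```text
top0.npz [614.05445214 683.12317364]
[607.08865933 665.5584326 ]
top1.npz [649.05733507 689.42860819]
[621.71115996 681.67809183]
```

View pics/t2.png

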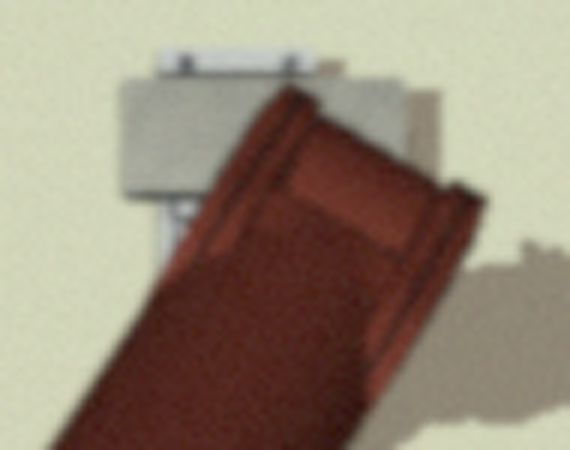

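The stone is square against the stop: its far edge at (130–405, 78) meets the stop bar at (160–310, 62). Next I ease the push and raise the lever while keeping a slight forward force.

```bash
python3 -m pendant '[[0,0,-0.06,0,0,0,0],[0,0,0,-0.03,0,0,0],[0,0,0,0,0,0,0]]'; python3 -m pendant '[[0,0,0,-0.05,0,0,0],[0,0,0,-0.05,0,0,0],[0,0,0,-0.05,0,0,0],[0,0,0,0,0,0,0]]'; python3 -m pendant '[[0,0,0,-0.05,0,0,0],[0,0,0,-0.05,0,0,0],[0,0,0,-0.05,0,0,0],[0,0,0,0,0,0,0]]'
```

```text
time_s: 8.93
position: [521.1, -141.2, 98.8]
eef_rot: [-3.138, -0.002, 1.569]
wrist_force: [-14.3, 1.2, 27.0]
gripper_width: -0.2
grip_force: 14.5
time_s: 9.43
position: [522.9, -140.8, 107.3]
eef_rot: [3.141, 0.0, 1.57]
wrist_force: [-0.8, -1.1, 3.6]
gripper_width: 0.3
grip_force: 1.8
time_s: 9.93
position: [522.8, -140.5, 116.3]
eef_rot: [-3.142, -0.0, 1.57]
wrist_force: [0.2, 0.5, 1.8]
gripper_width: -0.0
grip_force: 0.7
```

```bash
python3 -m pendant '[[0,0,0,-0.1,0,0,0],[0,0,0,-0.8,0,0,0],[0,0,0,-0.8,0,0,0],[85,0,0.3,-0.6,0,0,0],[85,0,0,0,0,0,0],[85,0,0,0,0,0,0]]'
python3 - <<'E'
from h import *
d,P=wsnap("w3")
W=P[80:330,150:512].reshape(-1,3)
m=W[(W[:,2]>70)&(W[:,2]<82)&(abs(W[:,1]+141)<30)&(abs(W[:,0]-573)<35)];print("knob",len(m),m.mean(0),cv2.minEnclosingCircle(m[:,:2].astype(np.float32)))
m=W[(W[:,2]>36)&(W[:,2]<46)&(W[:,0]>615)];print("stone",cv2.minAreaRect(m[:,:2].astype(np.float32)))
m=W[(abs(W[:,1]+141)<15)&(abs(W[:,0]-523)<20)&(W[:,2]>25)];print("paddle z by x",[(x,np.median(m[abs(m[:,0]-x)<3,2]).round(1)) for x in range(506,546,6)])
print(np.round(d["pos"],1),np.round(read_state()["qpos"],2))
E
```

```text
time_s: 10.68
position: [540.3, -140.7, 253.5]
eef_rot: [-3.141, -0.0, 1.569]
wrist_force: [-0.8, 0.2, -0.3]
gripper_width: 54.4
grip_force: 0.0
knob 1600 [ 578.11963188 -139.83130232   76.24990338] ((578.9364624023438, -141.46304321289062), 21.808670043945312)
stone ((820.9039306640625, -210.394287109375), (227.60325622558594, 469.4590759277344), 58.370819091796875)
paddle z by x [(506, np.float64(229.1)), (512, np.float64(214.3)), (518, np.float64(45.0)), (524, np.float64(43.7)), (530, np.float64(42.8)), (536, np.float64(42.1)), (542, np.float64(41.4))]
[ 540.3 -140.7  253.5] [-0.67  0.27  1.    1.8  -0.24  1.21  0.4 ]
```

View pics/w3.png

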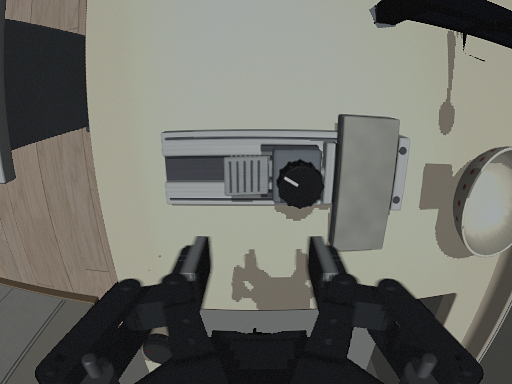

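The wrist view shows the paddle up at (247,175), the knob at (300,183), the jaw at (330,170) in contact with the stone at (362,180), and the stone against the stop at (400,170). Next I go over the knob, pre-rotated counter-clockwise.

```bash
python3 -m pendant '[[85,-0.01,0.64,0,0,0,0],[85,0,0,0,0,0,-1],[85,0,0,0,0,0,-1],[85,0,0,0,0,0,-1],[85,0,0,0,0,0,-1],[85,0,0,0,0,0,-1],[85,0,0,0,0,0,-1],[85,0,0,0,0,0,-1],[85,0,0,0,0,0,-1],[85,0,0,0,0,0,-1],[85,0,0,0,0,0,-1],[85,0,0,0.7,0,0,0],[85,0,0,0.5,0,0,0],[85,0,0,0,0,0,0],[85,0,0,0,0,0,0]]' 40
python3 -c "
from h import *
s=read_state();print(np.round(s['qpos'],2),s['ft_torque'],s['position'])"
```

```text
time_s: 12.6
position: [579.3, -141.8, 182.8]
eef_rot: [-3.141, 0.0, 2.616]
wrist_force: [-0.6, -0.4, -0.5]
gripper_width: 84.9
grip_force: 0.0
[-0.43  0.38  0.73  1.77 -0.29  1.09  1.45] [ 0.00224228 -0.06087078  0.0241815 ] [ 579.26941215 -141.78569233  182.75990216]
```

```bash
python3 -m pendant '[[85,0,0,0.5,0,0,0],[85,0,0,0.43,0,0,0],[85,0,0,0,0,0,0],[85,0,0,0,0,0,0]]' 40
python3 -m pendant '[[38,0,0,0,0,0,0],[38,0,0,0,0,0,0],[38,0,0,0,0,0,0],[38,0,0,0,0,0,0],[38,0,0,0,0,0,0],[38,0,0,0,0,0,0]]' 40
python3 -c "
from h import *
s=read_state();print(s['ft_torque'],s['position'])"
```

```text
time_s: 13.1
position: [580.1, -141.8, 128.1]
eef_rot: [3.141, 0.002, 2.617]
wrist_force: [0.6, -0.2, 0.3]
gripper_width: 85.0
grip_force: 0.0
time_s: 13.85
position: [579.7, -141.7, 127.1]
eef_rot: [3.141, 0.001, 2.617]
wrist_force: [-0.8, 0.9, 6.2]
gripper_width: 39.2
grip_force: 37.1
[-0.02721349  0.25594154  0.10985942] [ 579.65467128 -141.65925777  127.12572289]
```

```bash
cat > t.py <<'E'
from h import *
s=read_state();print('torque',np.round(s['ft_torque'],3),'F',np.round(s['wrist_force'],1),'yaw',round(s['eef_rot'][2],4),'w',round(float(s['gripper_width']),1))
E
python3 t.py
for i in 1; do python3 -m pendant '[[38,0,0,0,0,0,0.5]]'>/dev/null; python3 t.py; done
python3 -m pendant '[[38,0,0,0,0,0,0.5]]'>/dev/null; python3 t.py
python3 -m pendant '[[38,0,0,0,0,0,0.5]]'>/dev/null; python3 t.py
python3 -m pendant '[[38,0,0,0,0,0,0.5]]'>/dev/null; python3 t.py
```

```text
torque [-0.027  0.256  0.11 ] F [-0.8  0.9  6.2] yaw 2.6168 w 39.2
torque [-0.089  0.21   0.173] F [-0.9 -0.   5.3] yaw 2.5637 w 39.2
torque [-0.155  0.232  0.2  ] F [-0.7 -0.4  6. ] yaw 2.5106 w 38.5
torque [-0.202  0.29   0.159] F [-1.2 -1.5  5.9] yaw 2.4582 w 38.9
torque [-0.23   0.262  0.133] F [-1.  -1.1  5.7] yaw 2.4057 w 39.2
```

```bash
python3 -m pendant '[[38,0,0,0,0,0,0.5]]'>/dev/null; python3 t.py
python3 -m pendant '[[38,0,0,0,0,0,0.5]]'>/dev/null; python3 t.py
python3 -m pendant '[[38,0,0,0,0,0,0.5]]'>/dev/null; python3 t.py
python3 -m pendant '[[38,0,0,0,0,0,0.5]]'>/dev/null; python3 t.py
python3 -m pendant '[[38,0,0,0,0,0,0.5]]'>/dev/null; python3 t.py
python3 -m pendant '[[38,0,0,0,0,0,0.5]]'>/dev/null; python3 t.py
```

```text
torque [-0.247  0.332  0.175] F [-0.9 -0.5  6.2] yaw 2.3533 w 39.0
torque [-0.31   0.439  0.139] F [-2.4 -1.1  5.6] yaw 2.3008 w 38.9
torque [-0.294  0.469  0.171] F [-2.7 -1.7  6.6] yaw 2.2485 w 38.9
torque [-0.337  0.531  0.237] F [-2.8 -1.7  7.4] yaw 2.1961 w 38.5
torque [-0.387  0.571  0.234] F [-2.4 -1.7  6.4] yaw 2.1436 w 38.6
torque [-0.387  0.73   0.239] F [-3.  -1.5  7.4] yaw 2.0912 w 38.8
```

```bash
python3 -m pendant '[[38,0,0,0,0,0,0.5]]'>/dev/null; python3 t.py
python3 -m pendant '[[38,0,0,0,0,0,0.5]]'>/dev/null; python3 t.py
```

```text
torque [-0.333  0.784  0.182] F [-3.6 -1.3  8. ] yaw 2.0389 w 38.8
torque [-0.357  1.058  0.202] F [-5.2 -1.5 10.6] yaw 1.9864 w 38.9
```

```bash
python3 -m pendant '[[38,0.012,-0.027,0,0,0,0.3]]'>/dev/null; python3 t.py
python3 -m pendant '[[38,0,0,0,0,0,0.5]]'>/dev/null; python3 t.py
python3 -m pendant '[[38,0,0,0,0,0,0.5]]'>/dev/null; python3 t.py
python3 - <<'E'
from h import *
d,P=wsnap("w4");print(np.round(d["pos"],1))
E
```

```text
torque [-0.685 -0.978  0.146] F [ 4.8 -2.7  1.7] yaw 1.9555 w 38.8
torque [-0.776 -0.231  0.215] F [ 1.7 -3.   4.3] yaw 1.903 w 38.4
torque [-0.674 -0.004  0.176] F [ 0.3 -3.7  3.9] yaw 1.8503 w 39.0
[ 578.1 -142.4  127.2]
```

View pics/w4.png

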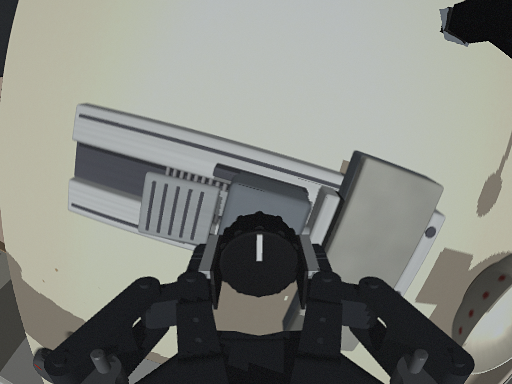

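The knob pointer at (259,247) has turned with the gripper. The paddle looks up and the jaw touches the stone. I keep going.

```bash
python3 -m pendant '[[38,0,0,0,0,0,0.5]]'>/dev/null; python3 t.py
python3 -m pendant '[[38,0,0,0,0,0,0.5]]'>/dev/null; python3 t.py
python3 -m pendant '[[38,0,0,0,0,0,0.5]]'>/dev/null; python3 t.py
python3 -m pendant '[[38,0,0,0,0,0,0.5]]'>/dev/null; python3 t.py
```

```text
torque [-0.74   0.157  0.134] F [ 0.2 -3.6  5.8] yaw 1.7987 w 38.8
torque [-0.663  0.407  0.191] F [-0.2 -2.6  6.6] yaw 1.7457 w 38.5
torque [-0.641  0.514  0.196] F [-3.  -3.9  7.2] yaw 1.6933 w 38.4
torque [-0.653  0.707  0.237] F [-3.1 -1.9  9.1] yaw 1.6409 w 38.8
```

```bash
python3 -m pendant '[[38,-0.01,-0.015,0,0,0,0.5]]'>/dev/null; python3 t.py
python3 -m pendant '[[38,0,0,0,0,0,0.5]]'>/dev/null; python3 t.py
python3 -m pendant '[[38,0,0,0,0,0,0.5]]'>/dev/null; python3 t.py
python3 -m pendant '[[38,0,0,0,0,0,0.5]]'>/dev/null; python3 t.py
```

```text
torque [-0.053 -0.14   0.27 ] F [ 0.7 -0.7  6.3] yaw 1.5891 w 38.6
torque [-0.267  0.41   0.234] F [-2.5 -0.6  7.1] yaw 1.5368 w 38.8
torque [-0.235  0.644  0.273] F [-3.4 -0.9  8.7] yaw 1.4844 w 38.9
torque [-0.142  0.801  0.279] F [-2.2 -0.6 10.5] yaw 1.432 w 38.6
```

```bash
python3 -m pendant '[[38,0,-0.01,0,0,0,0.5]]'>/dev/null; python3 t.py
python3 -m pendant '[[38,0,0,0,0,0,0.5]]'>/dev/null; python3 t.py
```

```text
torque [-0.302  0.106  0.31 ] F [-1.4 -1.8  5.9] yaw 1.3797 w 39.0
torque [-0.251  0.612  0.268] F [-2.8 -1.   7.7] yaw 1.3274 w 38.6
```

```bash
python3 -m pendant '[[38,0,0,0,0,0,0.4]]'>/dev/null; python3 t.py
python3 -m pendant '[[38,0,0,0,0,0,0.4]]'>/dev/null; python3 t.py
```

```text
torque [-0.166  0.809  0.331] F [-3.6 -1.4  9.6] yaw 1.2857 w 38.6
torque [-0.103  0.883  0.411] F [-3.6 -0.7 10. ] yaw 1.2439 w 38.8
```

Clamped at an estimated 60–75 N. I release and retreat.

```bash
python3 -m pendant '[[60,0,0,0,0,0,0],[85,0,0,0,0,0,0],[85,0,0,0,0,0,0],[85,0,0,0,0,0,0],[85,0,0,-0.4,0,0,0],[85,0,0,-0.8,0,0,0],[85,0,-0.5,-0.8,0,0,0],[85,0,-0.5,-0.5,0,0,0],[85,0,0,0,0,0,0],[85,0,0,0,0,0,0],[85,0,0,0,0,0,0]]'
python3 - <<'E'
from h import *
d,P=wsnap("w5");W=P[60:330,150:512].reshape(-1,3)
m=W[(W[:,2]>70)&(W[:,2]<82)&(abs(W[:,1]+141)<30)&(abs(W[:,0]-573)<35)];print("knob",len(m),cv2.minEnclosingCircle(m[:,:2].astype(np.float32)))
m=W[(W[:,2]>36.5)&(W[:,2]<46)&(W[:,0]>615)&(W[:,0]<700)&(W[:,1]>-225)&(W[:,1]<-60)];print("stone",cv2.minAreaRect(m[:,:2].astype(np.float32)),m[:,2].mean())
m=W[(abs(W[:,1]+141)<15)&(abs(W[:,0]-523)<25)&(W[:,2]>25)&(W[:,2]<70)];print("paddle z by x",[(x,np.median(m[abs(m[:,0]-x)<3,2]).round(1)) for x in range(506,546,6)])
E
```

```text
time_s: 18.65
position: [519.2, -123.2, 275.5]
eef_rot: [-3.141, 0.002, 1.244]
wrist_force: [0.2, -0.5, 0.2]
gripper_width: 84.8
grip_force: 0.0
knob 1326 ((577.4146118164062, -141.370361328125), 21.227554321289062)
stone ((657.2900390625, -152.38197326660156), (145.91053771972656, 82.92949676513672), 89.19108581542969) 40.70940630319873
paddle z by x [(506, np.float64(45.5)), (512, np.float64(45.6)), (518, np.float64(44.6)), (524, np.float64(43.8)), (530, np.float64(42.7)), (536, np.float64(41.8)), (542, np.float64(40.9))]
```

View pics/w5.png

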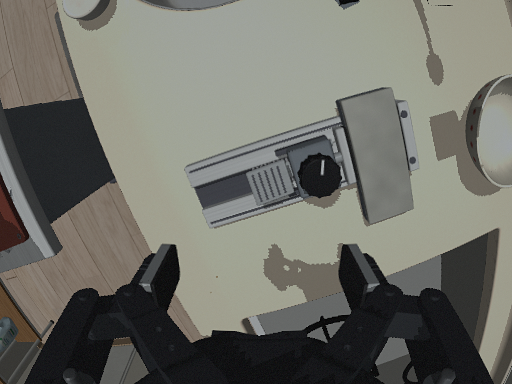

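The view shows the stone at (375,155) square against the stop at (405,135), the jaw touching it and the lever up. I make one check of the lever slope against the start before handing in.

Run:
```python
from h import *
for n in(0,1):
    if n: d,P=wsnap("w6");x0=528.0
    else: d=np.load("w1.npz");P=wcloud(d);x0=489.5
    W=P[60:330,150:512].reshape(-1,3)
    m=W[(abs(W[:,1]+141)<14)&(abs(W[:,0]-x0)<18)&(W[:,2]>36)&(W[:,2]<52)]
    b=W[(abs(W[:,1]+112)<6)&(abs(W[:,0]-470)<20)&(W[:,2]<18)]
    h=W[(abs(W[:,1]+122)<5)&(abs(W[:,0]-x0-33)<7)&(W[:,2]<52)]
    print(len(m),np.polyfit(m[:,0]-x0,m[:,2],1),np.median(b[:,2]),np.median(h[:,2]))
```

```text
621 [-0.15102062 43.23425714] 14.884527721503247 46.475528000142674
848 [-0.15358955 43.10653209] 14.547446970520923 46.382138351066544
```

The lever is exactly as it was at rest, so the pawl is in the rack.

```bash
python3 -c "
from workcell import ticket
print(ticket.close_job())"
```

```text
the job is handed in; nothing more can be done
None
```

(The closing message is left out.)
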